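# Swing a forked strut about the post into the jig's spring latch

## Task

Load the forked aluminium strut into the drilling jig. With the strut still slanting, set its fork fully home against the steel post with a light push, then, with the fork staying on the post, swing the free end round into line with the blue gate until the brass spring bolt is pushed back and snaps out behind it, leaving the strut trapped between bolt and orange buffer; then let go. Feel your way and be gentle: do not push hard on the post or drive the buffer much further in than the bolt needs, keep the strut down on the plate, and leave the other things where they are.

Things in the scene. Friction and masses are not known exactly. Their poses are not given: they have to be found in the camera images.
- jig: Fixed dark steel plate 380 x 460 x 12 mm; its pose varies. Origin: centre of its underside. The strut's nominal line is parallel to its y at x = 80 mm (yellow mark): post at (80, 120), blue gate (34 mm tall) near (80, -120). The strut swings in from the -x side towards +x. The gate is set by hand up to 15 mm either way along x; this is not measured: feel where the strut latches.
- post: The fixed steel post, 14 mm diameter, standing 48 mm tall on the plate. Origin: centre of its foot, on the plate's top. Axes as the jig.
- strut_mid (a point): Centre, half-way up, of the loose strut: aluminium profile 30 x 30 mm, 0.24 to 0.42 kg, black fork (38 mm wide) at its +x end. x runs along it to the fork, z up. Free end at x = -120, fork tips at +135 mm. It starts flat on the plate 0.6 to 1.0 rad off the line, free end to the jig's -x, the fork short of the post. In line, its x is the jig's y.
- strut_fork (a point): Where the post's axis lies with the fork fully home: 115 mm from strut_mid along the strut's +x. The slot is 17 mm wide, its mouth flares to about 30 mm, its bottom is 7 mm short of this point.
- latch (a joint): Travel (m) of the gate's brass bolt (red button): 0 = out, 0.012 = back. It slides along the jig's -y against 1.2 N plus 0.15 N/mm and overlaps the strut's free end by 4 to 7 mm. A 23 degree ramp faces the arriving strut, whose end wedges it back; a flat is behind it, and it springs out once the strut has passed.
- stop (a joint): Travel (m) of the gate's round-nosed orange spring buffer along the jig's +x: 0 = free, 0.012 = bottomed; 1.2 N plus 3 N/mm. The strut's far side meets it 228 mm from the post. The bolt snaps out at 0.0013 to 0.0025 (7 to 12 N at a finger pushing 180 mm from the post; the ramp alone takes under 6 N) and then holds the strut there. Over 0.0045 (15 N; some 19 N at such a finger) is too far.
- tape: Yellow tape roll lying flat on the plate beyond the line, 68 mm across, 22 mm tall. Origin: centre of underside. Bystander.
- jar: Small jar 44 mm across, 55 mm tall, on the plate's near corner on the post's side. Origin: centre of underside. Bystander.
- offcut: Short offcut of the same profile without fork, 60 x 30 x 30 mm, on the plate's near corner on the gate's side. Origin: centre of underside. Bystander.
- carton_a: Cardboard carton 90 x 80 x 70 mm on the bench to the left. Origin: centre of underside. Bystander.
- carton_b: Cardboard carton 100 x 70 x 60 mm on the bench to the right. Origin: centre of underside. Bystander.
- screwdriver: Screwdriver lying on the bench to the left. Origin at its underside. Bystander.
- hammer: Hammer lying on the bench to the right. Origin at its underside. Bystander.

How it is judged (in metres and radians):
On the way, in this order (a step that is already met when the one before it is completed fails the run):
1. the fork is home against the post (within 4 mm), pressed with at least 1.5 N, the strut still slanting by more than 0.25 rad (horizontal distance between strut_fork and post below 0.004 m and contact force between strut and post above 1.5 N and angle between the x axis of strut_mid and the y axis of jig, either way round above 0.25 rad and z of strut_mid in the frame of jig below 0.032 m), for 0.15 s.
2. with the fork on the post, the swinging strut wedges the bolt back by more than 2.5 mm (horizontal distance between strut_fork and post below 0.006 m and angle between the x axis of strut_mid and the y axis of jig, either way round below 0.22 rad and value of joint latch above 0.0025 m and z of strut_mid in the frame of jig below 0.032 m), for 0.04 s.
At the end, for the whole second after the job is handed in: The strut lies flat and still on the plate with its fork home on the post (within 5 mm), in line with the jig's y axis within 0.1 rad, the bolt out (within 2 mm) behind it and the buffer held pressed by 0.7 to 4 mm, nothing touching it but the jig and gate (horizontal distance between strut_fork and post below 0.005 m and angle between the x axis of strut_mid and the y axis of jig, either way round below 0.1 rad and value of joint latch below 0.002 m and value of joint stop between 0.0007 and 0.004 m and angle between strut_mid's own z axis and vertical below 0.05 rad and z of strut_mid in the frame of jig below 0.03 m and linear speed of strut below 0.01 m/s).
It fails at once if the buffer is driven in more than 4.5 mm (value of joint stop above 0.0045 m).
It fails at once if the strut is lifted more than 20 mm off the plate (z of strut_mid in the frame of jig above 0.047 m).
It fails at once if the strut is pressed against the post with more than 25 N (contact force between strut and post above 25 N).
It fails at once if a bystander is moved by more than 20 mm (distance of any of tape, jar, offcut, carton_a, carton_b, screwdriver, hammer from where it was at the start of the episode above 0.02 m).
It also fails if it takes over 70 s, if anything falls off the work surface, if the arm or the gripper's body presses on something with over 40 N, if the wrist force passes 120 N, or if a joint passes its speed limit or range.

## Robot

A 7-joint arm with a two-finger parallel gripper is mounted at the origin on the work surface. World frame = base frame: x ahead of the robot, y to its left, z up, the work surface at z = 0. Lengths are in mm, angles in rad, forces in N, time in s.
With the tool pointing down it reaches from about 425 to 875 mm from the base axis. Payload 4.7 kg.
Tool frame: the origin (TCP) lies at the very end of the fingers, on their centre line; the grasp point (between the pads) lies grasp_offset behind it (grasp_offset is the distance from the TCP to the grasp point, in mm); z points along the fingers, y is the direction in which the jaws open and shut (so a half turn about z gives the same grasp; the last joint's range is limited). The gripper opens to 87 mm and grips with 3 to 60 N. Pads are 19 mm wide; open, the fingers measure 117 mm over their backs; the gripper's body (75 mm by 190 mm) begins 51 mm behind the grasp point.
Start: joints at [1.274, 0.321, -0.07, 1.45, 0.023, 1.371, -0.057], TCP at [198.763, -618.889, 184.287] pointing down, gripper open.
Joint ranges: [-2.86, 2.86], [-0.3, 2.09], [-1.38, 1.24], [0.06, 2.45], [-1.56, 4.7], [0.09, 2.05], [-2.69, 2.69]. Speed limits (rad/s): [2.57, 2.57, 3.14, 3.14, 3.14, 3.14, 3.14].

## Interface

Orientations are given as a unit quaternion [w, x, y, z].
In Python, from station import sense, camera, hand_in, grasp_offset gives the robot as it stands.
- The arm moves only by the shell command python3 -m creep 'ROWS' [FORCE]. ROWS is JSON, a list of rows, each a list of 3 entries, a list of its own where there are three numbers: the opening, from 0 (shut) to 1 (fully open), then the shift along the tool's x, y, z in cm, then the turn about the tool's z in rad. In form: [[claw, [x, y, z], twist], ...]. A call has 1 to 10 rows; each row shifts and turns the commanded pose from where the row before left it, along the tool's axes as they then stand; what a row does not reach is not made up. A row lasts 1/12 s, in which the tool goes at most 41.7 mm and 7.16 degrees, less where a joint would pass 70% of its speed; a pose out of reach is approached as far as the arm can. A call is refused whole if a number of a shift passes 4.17 or a number of a turn 0.125, either way. A call with a gripper value outside its range is refused whole. The fingers move at their own pace and stop on an object; FORCE is the grip in N (left out, the last holds). Time passes only in rows, so rows that do not move let the fingers close. It gives the time, the measured TCP pose, the force and the opening at its end, in the units of the state.
- sense(): the state, without advancing time (a new reading comes with each control period).
- camera(name): name is "side" or "top" or "wrist"; returns a dict with "img" (420x560x3 uint8, blue, green, red), "depth" (420x560 float32, mm along the optical axis (not along the pixel's ray), 0 where there is no reading), "K" (3x3 intrinsics, pixels), "world_from_camera" (4x4, takes a point from camera to world coordinates). Camera axes: x right, y up, looking along -z (the intrinsics and any distortion apply to the point x, -y, -z); pixel columns grow to the right and rows downward; lengths in mm; the calibration is good to about 2 mm. A picture is of the moment at which its call begins.
- hand_in(): hands the job in, once; it reports no verdict.
The state is a dict: "clock": time; "joint_positions": joint angles; "dq": joint speeds; "tau": joint torques, N m; "tcp_pos": TCP position; "orientation": TCP orientation; "wrist_force": force on the tool from outside, world axes, zero at the start; "torque": the same for the moment, N m; "opening": opening from 0.0 (shut) to 1.0 (fully open).
Only numpy, scipy, OpenCV 4.12 (cv2) and the standard library are available. Lean on these libraries where they do the work, as an engineer would, in place of code of your own. Each camera call takes 0.05 s, during which the arm holds its last target. There are 200 camera calls.

## Working session

There is one attempt and no reset: what is moved stays moved. The work goes in short steps, Python scripts to look and compute and a shell command to move; the robot and the scene stay as the last step left them, time stands still between calls to the robot, and variables do not carry over. Pictures are saved under pics/ and viewed, about 8 in all and at most 12, crops included, and the job is handed in when it is done.

```bash
ls; mkdir -p pics; cat > h.py <<'E'
from station import sense,camera,hand_in,grasp_offset
import numpy as np,cv2
def snap(n,f):
    c=camera(n); cv2.imwrite(f'pics/{f}.png',c['img']); np.savez(f'pics/{f}.npz',**c); return c
def load(f): return np.load(f'pics/{f}.npz')
def px(c,u,v,z=None):
    "pixel to world: with depth, or by cutting plane height z"
    K=c['K'];T=c['world_from_camera']
    r=np.array([(u-K[0,2])/K[0,0],-(v-K[1,2])/K[1,1],-1.])
    if z is None:
        p=c['depth'][int(v)-1:int(v)+2,int(u)-1:int(u)+2]; d=np.median(p[p>0])
    else:
        d=(z-T[2,3])/(T[:3,:3]@r)[2]
    return T[:3,:3]@(r*d)+T[:3,3]
def proj(c,P):
    K=c['K'];T=c['world_from_camera']
    p=T[:3,:3].T@(np.array(P)-T[:3,3]); return K[0,0]*p[0]/-p[2]+K[0,2],K[1,1]*-p[1]/-p[2]+K[1,2]
E
python3 - <<'E'
from h import *
print(grasp_offset if not callable(grasp_offset) else grasp_offset()); print(sense())
a=snap('top','top0');b=snap('side','side0')
for n,c in(('t',a),('s',b)): print(n,c['K'].tolist(),c['world_from_camera'].round(3).tolist())
E
```

```text
pics
18.700000000000003
{'clock': 0.0, 'joint_positions': array([ 1.2741013 ,  0.321803  , -0.07009923,  1.45169432,  0.02258841,
        1.3707895 , -0.05686927]), 'dq': array([ 0.00231037, -0.00031073,  0.00040912,  0.00117611, -0.00070132,
       -0.00059909,  0.00049974]), 'tau': array([ 1.28412787e-03, -4.91285992e+01, -4.02976535e-01, -3.12528956e+01,
       -6.39348174e-02,  4.37695370e-02,  1.80267848e-04]), 'tcp_pos': array([ 198.54799023, -618.26759343,  183.16498525]), 'orientation': array([-9.34651845e-04,  9.87943972e-01,  1.54808911e-01, -1.88662606e-04]), 'wrist_force': array([ 0.21813828, -0.28274987,  0.79151028]), 'torque': array([-0.00614834, -0.02120969,  0.04436826]), 'opening': 0.9968715481932}
t [[389.152083344494, 0.0, 280.50018936225507], [0.0, 389.152083344494, 205.86774271629156], [0.0, 0.0, 1.0]] [[-0.003, 0.997, -0.08, 427.047], [-1.0, -0.003, 0.002, -13.916], [0.002, 0.08, 0.997, 1058.945], [0.0, 0.0, 0.0, 1.0]]
s [[379.4799683695463, 0.0, 277.7239543878929], [0.0, 379.4799683695463, 209.01654630535293], [0.0, 0.0, 1.0]] [[-0.966, 0.14, -0.218, 290.057], [-0.259, -0.576, 0.775, 773.956], [-0.017, 0.805, 0.593, 630.422], [0.0, 0.0, 0.0, 1.0]]
```

View pics/top0.png

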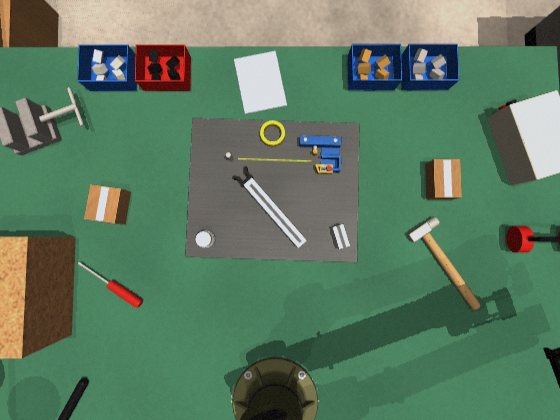

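View pics/side0.png

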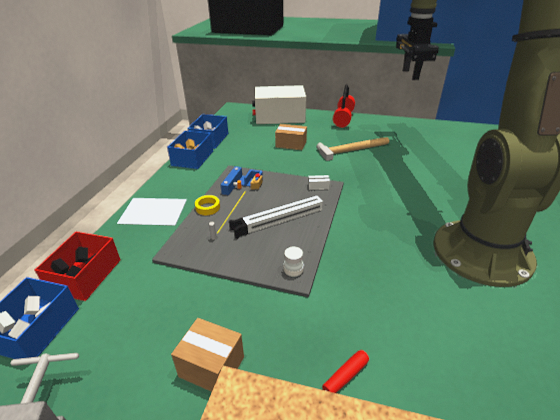

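The top view shows the plate at (187–359, 118–262), the post at (228,156), the strut running from its fork at (240,177) to its free end at (298,243), the gate at (325,160) and the tape at (272,132). I'll enlarge both views to read points.

```bash
python3 - <<'E'
from h import *
a=load('top0');b=load('side0')
i=cv2.resize(a['img'][112:267,180:365],None,fx=4.3,fy=3.87,interpolation=cv2.INTER_CUBIC)
i=cv2.resize(a['img'][115:265,182:366],None,fx=4,fy=4,interpolation=cv2.INTER_CUBIC);cv2.imwrite('pics/topc.png',i)
i=cv2.resize(b['img'][160:290,155:350],None,fx=4,fy=4,interpolation=cv2.INTER_CUBIC);cv2.imwrite('pics/sidec.png',i)
E
```

```text
(no output)
```

View pics/topc.png

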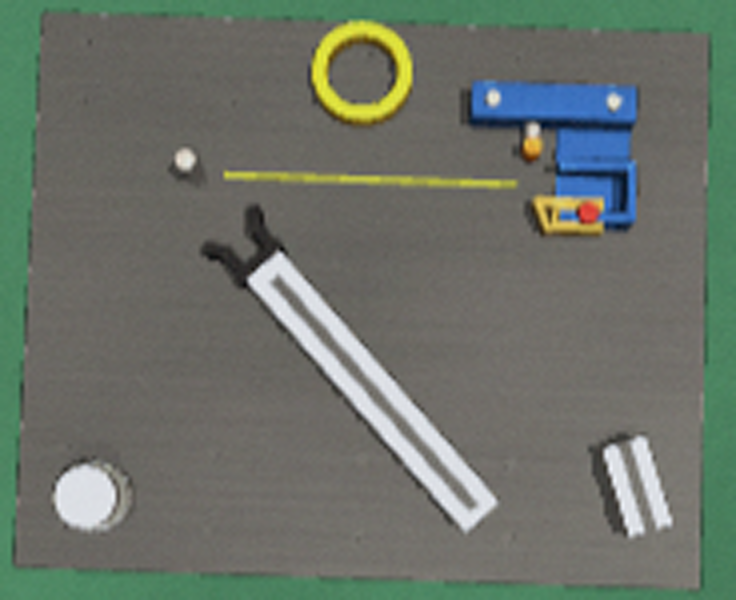

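View pics/sidec.png

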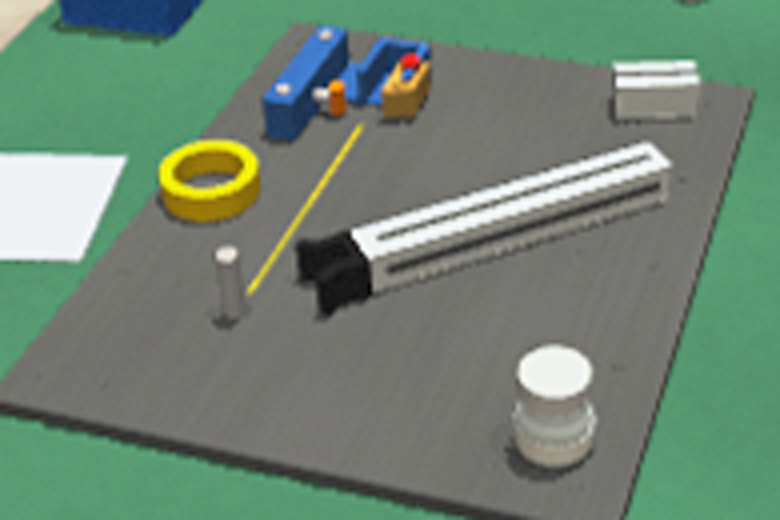

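Top crop (×4, offset 182,115):
- post top (184,159), mark (224,174)–(516,184)
- profile top corners (466,531), (497,503), (246,282), (284,252)

Side crop (×4, offset 155,160):
- post top (227,254)
- strut top corners: free end (645,143)/(670,165), fork side (352,232)/(375,258)

```bash
cat > m.py <<'E'
from h import *
a=load('top0');b=load('side0')
t=lambda u,v:((u+.5)/4-.5+182,(v+.5)/4-.5+115)
s=lambda u,v:((u+.5)/4-.5+155,(v+.5)/4-.5+160)
def tri(p,q):
    A=[];B=[]
    for c,(u,v) in((a,p),(b,q)):
        K=c['K'];T=c['world_from_camera'];r=T[:3,:3]@np.array([(u-K[0,2])/K[0,0],-(v-K[1,2])/K[1,1],-1.]);r/=np.linalg.norm(r)
        M=np.eye(3)-np.outer(r,r);A.append(M);B.append(M@T[:3,3])
    x=np.linalg.lstsq(np.vstack(A),np.hstack(B),rcond=None)[0];return x.round(1)
if __name__=='__main__':
    print('post',tri(t(184,159),s(227,254)), px(a,*t(184,159),60).round(1))
    # side (645,143) is far corner =? top (497,503); 
    for p,q in(((497,503),(645,143)),((466,531),(670,165)),((284,252),(352,232)),((246,282),(375,258))): print(tri(t(*p),s(*q)),px(a,*t(*p),42).round(1),px(b,*s(*q),42).round(1))
    m=[px(a,*t(*p),12) for p in((224,174),(516,184))];print('mark',m,m[0]-m[1])
    cs=[px(a,*t(*p),12) for p in((42,12),(710,34),(698,588),(14,566))];c=np.array(cs);print('corners',c.round(1),c.mean(0))
    e=c[0]-c[1];f=c[0]-c[3];g=c[1]-c[2];h=c[3]-c[2]
    print([np.linalg.norm(x) for x in(e,h,f,g)],[np.arctan2(-x[0],x[1]) for x in(e,h)],[np.arctan2(x[1],x[0]) for x in(f,g)])
    for n,p,z in(('bolt tip L',(535,196),46),('boltR',(600,232),46),('buffer',(533,147),30),('gate corner',(470,122),46),('tape',(362,72),34),('jar',(85,495),67),('fork tipA',(205,250),30),('fork tipB',(255,208),30)):print(n,px(a,*t(*p),z).round(1))
    print('depth z',px(a,*map(round,t(370,390)))[2],px(a,*map(round,t(300,450)))[2])
E
python3 m.py
```

```text
post [642.  121.1  59.1] [642. 121.  60.]
[419.7 -81.7  41.6] [418.2 -81.9  42. ] [421.1 -80.8  42. ]
[400.3 -61.7  40.1] [400.2 -61.6  42. ] [400.1 -59.   42. ]
[584.6  57.5  38.6] [583.5  57.1  42. ] [583.6  61.6  42. ]
[562.7  81.9  40.7] [563.6  82.   42. ] [560.9  83.3  42. ]
mark [array([641.83976967, 100.18974134,  12.        ]), array([634.3892039 , -98.71320933,  12.        ])] [  7.45056576 198.90295067   0.        ]
corners [[ 754.9  225.8   12. ]
 [ 738.3 -232.9   12. ]
 [ 361.  -217.6   12. ]
 [ 377.1  238.8   12. ]] [557.85525756   3.5228942   12.        ]
[np.float64(459.0493301999719), np.float64(456.7561911475884), np.float64(378.04544955824764), np.float64(377.5899946873139)] [np.float64(-0.036181993502679234), np.float64(-0.03517827321637218)] [np.float64(-0.03445526104667106), np.float64(-0.040526894836526356)]
bolt tip L [ 619.6 -108.4   46. ]
boltR [ 595.5 -150.9   46. ]
buffer [ 655.9 -108.9   30. ]
gate corner [669.2 -65.9  46. ]
tape [706.4   5.7  34. ]
jar [424.3 181.2  67. ]
fork tipA [586.8 110.6  30. ]
fork tipB [615.1  77.4  30. ]
depth z 42.956179551347304 12.016359005788672
```

Points agree with the stated sizes: the post is where the plate says, the strut top is at about 41 mm, and the slant is 0.82 rad. The strut midpoint is near (500, 6), heading 0.71 rad. I'll grasp 160 mm from the post to stay clear of gate and tape, which is at (466, -23). First I move above it.

```bash
python3 -m creep '[[1,[2.2,-2.4,0],0],[1,[2.2,-2.4,0],0],[1,[2.2,-2.4,0],0],[1,[2.2,-2.4,0],0],[1,[2.2,-2.4,0],0],[1,[2.2,-2.4,0],0],[1,[2.2,-2.4,0],0],[1,[2.2,-2.4,0],0],[1,[2.2,-2.4,0],0],[1,[2.2,-2.4,0],0]]' 6
python3 -m creep '[[1,[2.2,-2.4,0],0],[1,[2.2,-2.4,0],0],[1,[2.2,-2.4,0],0],[1,[2.2,-2.4,0],0],[1,[2.2,-2.4,0],0],[1,[2.2,-2.4,0],0],[1,[2.2,-2.4,0],0],[1,[2.2,-2.4,0],0],[1,[2.2,-2.4,0],0],[1,[2.2,-2.4,0],0]]'
python3 -m creep '[[1,[0,0,0],-0.1],[1,[0,0,0],-0.1],[1,[0,0,0],-0.1],[1,[0,0,0],-0.1],[1,[0,0,0],0],[1,[0,0,0],0]]'
cat > st.py <<'E'
from h import *
def yaw(s):
    w,x,y,z=s['orientation'];return np.arctan2(2*(x*y+w*z),1-2*(y*y+z*z))
def rel(tx,ty,s=None):
    "world shift to a target in tool axes (mm)"
    s=s or sense();a=yaw(s);d=np.array([tx,ty])-s['tcp_pos'][:2]
    return [d@[np.cos(a),np.sin(a)],d@[np.sin(a),-np.cos(a)]]
if __name__=='__main__':
    s=sense();print(s['clock'],s['tcp_pos'].round(1),'yaw',round(yaw(s),4),'F',s['wrist_force'].round(2),'op',round(s['opening'],3),s['joint_positions'].round(2));print('rel grasp',rel(466.1,-22.8,s))
E
python3 st.py
```

```text
clock: 0.93
tcp_pos: [335.0, -321.4, 183.9]
orientation: [-0.0, 0.988, 0.155, -0.0]
wrist_force: [0.4, -0.1, -0.0]
opening: 1.003
clock: 1.77
tcp_pos: [471.0, -25.8, 184.1]
orientation: [0.0, 0.988, 0.155, -0.0]
wrist_force: [0.1, -0.4, -0.2]
opening: 1.0
clock: 2.27
tcp_pos: [470.6, -27.3, 184.0]
orientation: [-0.0, 0.938, 0.347, -0.0]
wrist_force: [0.1, 0.6, -0.3]
opening: 0.999
2.2667 [470.6 -27.3 184. ] yaw 0.7082 F [ 0.13  0.59 -0.32] op 0.999 [ 0.71 -0.04 -0.69  1.85 -0.03  1.32 -0.83]
rel grasp [np.float64(-0.5306331989238204), np.float64(-6.317819764735711)]
```

```bash
python3 -m creep '[[1,[0,-0.63,2],0],[1,[0,0,2],0],[1,[0,0,2],0],[1,[0,0,2],0],[1,[0,0,0],0],[1,[0,0,0],0]]'
python3 st.py; python3 - <<'E'
from h import *
c=snap('wrist','w1');print(c['world_from_camera'].round(2).tolist())
for n,x in(('free',-120),('alu',97),('fork',115)):
    for z in(42,):
        d=np.array([.758,.652]);p=np.array([500.2,6.5])+x*d;print(n,proj(c,[*p,z]))
E
```

```text
clock: 2.77
tcp_pos: [465.9, -22.5, 103.7]
orientation: [-0.001, 0.938, 0.347, -0.001]
wrist_force: [0.2, -0.3, 1.0]
opening: 1.002
2.7667 [465.9 -22.5 103.7] yaw 0.7091 F [ 0.19 -0.25  1.02] op 1.002 [ 0.7   0.02 -0.71  1.97  0.01  1.16 -0.87]
rel grasp [np.float64(-0.072672138981727), np.float64(0.370451107004894)]
[[0.65, 0.72, 0.23, 528.9], [-0.76, 0.62, 0.19, 31.29], [-0.0, -0.3, 0.95, 304.38], [0.0, 0.0, 0.0, 1.0]]
free (np.float64(277.13979187590286), np.float64(289.14517367548336))
alu (np.float64(277.33071073045153), np.float64(20.704562184797396))
fork (np.float64(277.3514657322984), np.float64(-8.477916415459447))
```

View pics/w1.png

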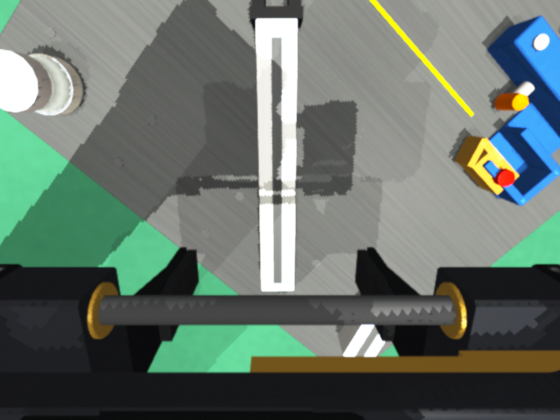

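The wrist view shows the strut midway between the fingers: axis at column 277, free end at row 290 and profile end at row 17, against predicted 289 and 21. Now I descend, and close gently once down.

```bash
python3 -m creep '[[1,[0,0,2.2],0],[1,[0,0,2.2],0],[1,[0,0,2.2],0],[0.6,[0,0,2.05],0],[0.6,[0,0,0],0],[0.6,[0,0,0],0]]' 6
python3 st.py
python3 -m creep '[[0.25,[0,0,0],0],[0.25,[0,0,0],0],[0.25,[0,0,0],0],[0.25,[0,0,0],0],[0.25,[0,0,0],0],[0.25,[0,0,0],0]]' 6
python3 st.py
```

```text
clock: 3.32
tcp_pos: [467.1, -22.5, 18.5]
orientation: [-0.0, 0.938, 0.348, 0.0]
wrist_force: [0.8, 0.7, 0.4]
opening: 0.857
3.3167 [467.1 -22.5  18.5] yaw 0.7103 F [0.77 0.7  0.37] op 0.857 [ 0.67  0.14 -0.71  2.06  0.11  0.98 -0.96]
rel grasp [np.float64(-0.96232920629585), np.float64(-0.47212113313242154)]
clock: 3.82
tcp_pos: [467.0, -22.7, 18.1]
orientation: [0.0, 0.938, 0.348, 0.0]
wrist_force: [-0.2, 0.7, -0.5]
opening: 0.404
3.8167 [467.  -22.7  18.1] yaw 0.7107 F [-0.22  0.65 -0.49] op 0.404 [ 0.67  0.14 -0.71  2.06  0.11  0.98 -0.96]
rel grasp [np.float64(-0.7551662430924762), np.float64(-0.4920486653454824)]
```

```bash
python3 -m creep '[[0.25,[0,0,0],0],[0.25,[0,0,0],0],[0.25,[0,0,0],0],[0.25,[0,0,0],0],[0.25,[0,0,0],0]]' 6
python3 -m creep '[[0.25,[0.6,0.08,0],0],[0.25,[0.6,0.08,0],0],[0.25,[0.6,0.08,0],0],[0.25,[0.6,0.08,0],0],[0.25,[0.6,0.08,0],0],[0.25,[0.6,0.08,0],0],[0.25,[0.6,0.08,0],0],[0.25,[0,0,0],0],[0.25,[0,0,0],0]]'
python3 st.py; python3 - <<'E'
from h import *
c=snap('wrist','w2');cv2.imwrite('pics/w2c.png',c['img'][:260,100:])
E
```

```text
clock: 4.23
tcp_pos: [466.7, -22.6, 17.7]
orientation: [-0.0, 0.938, 0.348, -0.0]
wrist_force: [-0.5, 0.0, 1.3]
opening: 0.25
clock: 4.98
tcp_pos: [502.4, 1.0, 17.6]
orientation: [-0.0, 0.937, 0.348, -0.0]
wrist_force: [-1.3, -0.4, 0.3]
opening: 0.25
4.9833 [502.4   1.   17.6] yaw 0.7115 F [-1.34 -0.37  0.33] op 0.25 [ 0.6   0.23 -0.71  1.98  0.18  1.   -1.06]
rel grasp [np.float64(-43.056865312046924), np.float64(-5.651697011627956)]
```

View pics/w2c.png

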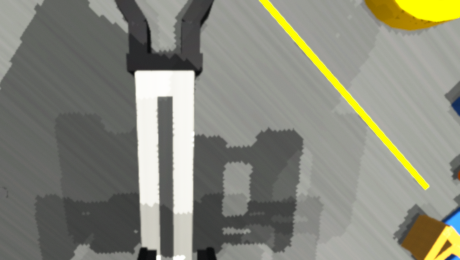

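The strut is still between the fingers (profile end at crop row 70, fingers at (148,255) and (205,255)), but the opening equals the command, so the grip is uncertain. I'll check whether the strut moved.

```bash
python3 - <<'E'
from h import *
c=load('w2')
p=[px(c,u+100,70,42) for u in(134,195)];print(p,np.mean(p,0), 'was ~(573.6,69.6)', np.linalg.norm(p[0]-p[1]))
q=[px(c,u+100,200,42) for u in(138,193)];print(q,np.linalg.norm(q[0]-q[1]))
f=[px(c,u+100,v,42) for u,v in((123,5),(206,5))];print(f)
d=np.mean(p,0)-np.mean(q,0);print('ang',np.arctan2(d[1],d[0]))
# finger tips at which height?
for z in(18,30,42,50):
    a,b=px(c,248,255,z),px(c,305,255,z);print(z,a.round(1),b.round(1),np.linalg.norm(a-b))
E
```

```text
[array([564.67182552,  82.95161989,  42.        ]), array([584.57546241,  59.91866502,  42.        ])] [574.62364396  71.43514246  42.        ] was ~(573.6,69.6) 30.441284003616186
[array([513.49128135,  39.21747811,  42.        ]), array([533.66101951,  15.88753671,  42.        ])] 30.83998221039333
[array([583.47573598, 104.61999161,  42.        ]), array([609.14271813,  74.91167783,  42.        ])]
ang 0.7100659156930765
18 [481.    7.9  18. ] [506.  -21.1  18. ] 38.31240339505709
30 [486.   10.7  30. ] [509.6 -16.5  30. ] 36.018098911710574
42 [491.   13.6  42. ] [513.1 -11.9  42. ] 33.723794428364165
50 [494.4  15.4  50. ] [515.4  -8.9  50. ] 32.194258106133155
```

The strut didn't move, so the fingers were not closed on it. I'll go back and close further.

```bash
python3 -m creep '[[0.35,[0,-0.3,0],0],[0.35,[-1.5,-0.27,0],0],[0.35,[-1.4,0,0],0],[0.35,[-1.4,0,0],0],[0.1,[0,0,0],0],[0.1,[0,0,0],0],[0,[0,0,0],0],[0,[0,0,0],0],[0,[0,0,0],0],[0,[0,0,0],0]]' 6; python3 st.py
```

```text
clock: 5.87
tcp_pos: [466.3, -22.6, 17.7]
orientation: [-0.0, 0.937, 0.348, 0.0]
wrist_force: [-0.7, 0.3, 0.4]
opening: 0.028
5.8667 [466.3 -22.6  17.7] yaw 0.7116 F [-0.69  0.28  0.43] op 0.028 [ 0.67  0.14 -0.71  2.06  0.11  0.98 -0.96]
rel grasp [np.float64(-0.2935080241653225), np.float64(0.04604002268875887)]
```

```bash
python3 -m creep '[[0,[0,0,0],0],[0,[0,0,0],0],[0,[0,0,0],0]]' 6; python3 st.py
```

```text
clock: 6.12
tcp_pos: [466.0, -23.0, 17.7]
orientation: [-0.0, 0.937, 0.348, -0.0]
wrist_force: [-0.8, -0.1, 0.1]
opening: 0.005
6.1167 [466.  -23.   17.7] yaw 0.711 F [-0.77 -0.08  0.07] op 0.005 [ 0.67  0.14 -0.71  2.06  0.11  0.98 -0.96]
rel grasp [np.float64(0.21121193819517056), np.float64(-0.050527286171359556)]
```

```bash
python3 - <<'E'
from h import *
c=snap('wrist','w3')
s=snap('side','s3');i=cv2.resize(s['img'][140:290,150:400],None,fx=2.24,fy=2.24)
w=np.zeros((420+i.shape[0],560,3),np.uint8);w[:420]=c['img'];w[420:,:]=i[:,:560]
w=cv2.resize(w,None,fx=.79,fy=.79,interpolation=cv2.INTER_AREA);cv2.imwrite('pics/m3.png',w);print(w.shape)
E
```

```text
(597, 442, 3)
```

View pics/m3.png

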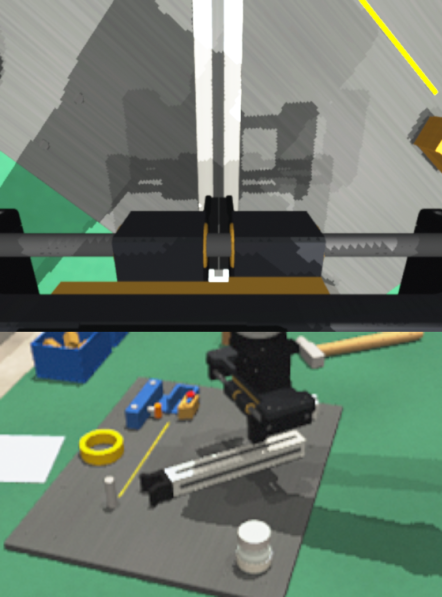

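The fingers have closed on top of the strut instead of around it: in the wrist picture they sit over the profile at (218,205). The fingertips must be higher than reported, so I'll measure where they really are.

```bash
python3 - <<'E'
from h import *
c=load('w3')
for v in range(235,300,6):
    print(v,[px(c,u,v).round(0).tolist() if (c['depth'][v-1:v+2,u-1:u+2]>0).any() else None for u in(255,268,276,284)])
s=load('s3');t=camera('side')
# side: where tcp would project at heights
for z in(17.7,42,60): print(z,proj(s,[466,-23,z]))
cv2.imwrite('pics/s3c.png',cv2.resize(s['img'][150:240,230:360],None,fx=5,fy=5,interpolation=cv2.INTER_CUBIC))
w=load('w1');print('w1 finger depth',[px(w,u,v).round(0).tolist() for u,v in((176,262),(185,275),(376,262),(170,300))])
E
```

```text
235 [[467.0, -5.0, 42.0], [472.0, -11.0, 42.0], [475.0, -15.0, 42.0], [478.0, -18.0, 43.0]]
241 [[464.0, -8.0, 42.0], [469.0, -14.0, 42.0], [473.0, -17.0, 43.0], [475.0, -21.0, 42.0]]
247 [[461.0, -10.0, 42.0], [466.0, -16.0, 42.0], [470.0, -19.0, 43.0], [473.0, -23.0, 42.0]]
253 [[458.0, -13.0, 42.0], [470.0, -13.0, 61.0], [473.0, -16.0, 61.0], [476.0, -20.0, 60.0]]
259 [[455.0, -15.0, 42.0], [470.0, -14.0, 67.0], [473.0, -16.0, 68.0], [476.0, -19.0, 69.0]]
265 [[452.0, -18.0, 42.0], [471.0, -13.0, 75.0], [473.0, -17.0, 74.0], [476.0, -19.0, 75.0]]
271 [[491.0, 6.0, 134.0], [471.0, -14.0, 81.0], [471.0, -18.0, 76.0], [475.0, -19.0, 81.0]]
277 [[491.0, 6.0, 138.0], [471.0, -14.0, 87.0], [469.0, -20.0, 77.0], [476.0, -19.0, 87.0]]
283 [[491.0, 6.0, 141.0], [471.0, -14.0, 92.0], [467.0, -22.0, 78.0], [475.0, -19.0, 92.0]]
289 [[491.0, 6.0, 144.0], [471.0, -14.0, 97.0], [465.0, -23.0, 79.0], [475.0, -19.0, 97.0]]
295 [[491.0, 6.0, 147.0], [489.0, 0.0, 138.0], [491.0, -1.0, 139.0], [492.0, -3.0, 138.0]]
17.7 (np.float64(295.0891502321102), np.float64(212.4422111251349))
42 (np.float64(295.1838769261541), np.float64(205.1050538995389))
60 (np.float64(295.255814919317), np.float64(199.5330198318694))
w1 finger depth [[443.0, 22.0, 161.0], [443.0, 15.0, 166.0], [506.0, -52.0, 160.0], [472.0, 21.0, 227.0]]
```

View pics/s3c.png

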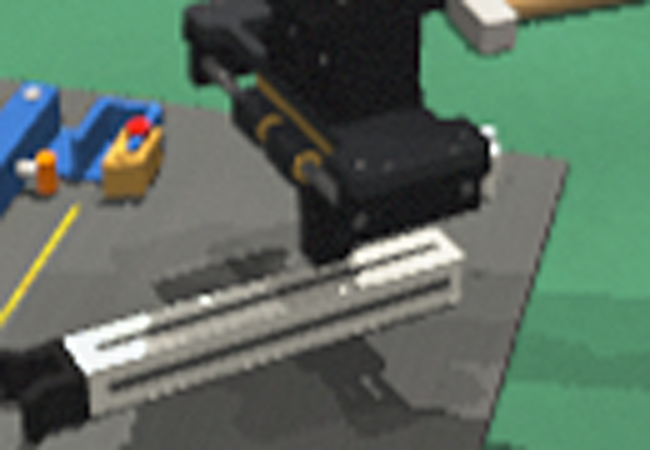

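The images put the real fingertips about 40 mm above the reported TCP height (z ≈ 55 against 17.7), while xy agrees. I'll open up, go down in guarded steps, and measure the tips directly.

```bash
cat > tip.py <<'E'
from h import *
from st import yaw
def tips(c,s):
    "lowest world z of near things (fingers) per side, in tool frame"
    K=c['K'];T=c['world_from_camera'];D=c['depth'];v,u=np.mgrid[:D.shape[0],:D.shape[1]]
    P=np.stack([(u-K[0,2])/K[0,0]*D,-(v-K[1,2])/K[1,1]*D,-D],-1)@T[:3,:3].T+T[:3,3]
    a=yaw(s);d=P[...,:2]-s['tcp_pos'][:2];X=d@[np.cos(a),np.sin(a)];Y=d@[np.sin(a),-np.cos(a)]
    ok=(D>0)&(abs(X)<14)&(abs(Y)<65)&(P[...,2]>s['tcp_pos'][2]+5)&(P[...,2]>46)
    for n,m in(('y-',ok&(Y<-1)),('y+',ok&(Y>1))):
        if m.sum()<5: print(n,'none');continue
        z=P[...,2][m];k=z<np.percentile(z,0)+8
        print(n,'tip z',z.min().round(1),'inner/outer y',Y[m][k].min().round(1),Y[m][k].max().round(1),'x',X[m][k].min().round(1),X[m][k].max().round(1),m.sum())
if __name__=='__main__':
    s=sense();c=camera('wrist');np.savez('pics/last.npz',**c);tips(c,s);print(s['tcp_pos'],s['opening'],s['wrist_force'])
E
python3 tip.py
python3 -m creep '[[1,[0,0,0],0],[1,[0,0,0],0],[1,[0,0,0],0],[1,[0,0,0],0],[1,[0,0,0],0],[1,[0,0,0],0]]'; python3 tip.py
```

```text
y- tip z 55.4 inner/outer y -8.9 -1.4 x 8.9 11.6 947
y+ tip z 56.1 inner/outer y 1.2 9.0 x 9.0 11.8 906
[465.9281416  -23.13226297  17.69637162] 0.004627180370713945 [-0.36660538 -0.20409581  0.16362357]
clock: 6.82
tcp_pos: [465.9, -23.1, 17.7]
orientation: [0.0, 0.938, 0.348, -0.0]
wrist_force: [-0.2, -0.3, -0.5]
opening: 0.376
y- tip z 55.7 inner/outer y -25.3 -16.2 x -9.1 11.6 2047
y+ tip z 55.9 inner/outer y 16.1 24.9 x -9.3 12.1 2044
[465.93854056 -23.14667488  17.7416399 ] 0.37552790519330653 [-0.19789809 -0.25230654 -0.49876752]
```

Fingertips are at 55.6 mm with a linear gap (0.376 ≈ 32 mm), so the reported z is 38 mm low. The descent to about 16 mm true is 39 mm, done in guarded steps.

```bash
python3 -m creep '[[0.65,[0,0,0],0],[0.65,[0,0,0],0],[0.65,[0,0,0],0],[0.65,[0,0,0],0],[0.65,[0,0,0.6],0],[0.65,[0,0,0.6],0],[0.65,[0,0,0.6],0],[0.65,[0,0,0.6],0],[0.65,[0,0,0],0],[0.65,[0,0,0],0]]' 6
python3 -m creep '[[0.65,[0,0,0.4],0],[0.65,[0,0,0.4],0],[0.65,[0,0,0.4],0],[0.65,[0,0,0.3],0],[0.65,[0,0,0],0],[0.65,[0,0,0],0]]'
python3 - <<'E'
from h import *
from st import yaw
c=camera('wrist');s=sense();K=c['K'];T=c['world_from_camera'];D=c['depth'];v,u=np.mgrid[:D.shape[0],:D.shape[1]]
P=np.stack([(u-K[0,2])/K[0,0]*D,-(v-K[1,2])/K[1,1]*D,-D],-1)@T[:3,:3].T+T[:3,3]
a=yaw(s);d=P[...,:2]-s['tcp_pos'][:2];X=d@[np.cos(a),np.sin(a)];Y=d@[np.sin(a),-np.cos(a)]
for lo,hi in((-45,-24),(24,45)):
    m=(D>0)&(abs(X-10)<3)&(Y>lo)&(Y<hi)&(P[...,2]>13.5);print(np.sort(P[...,2][m])[:12].round(1))
print(s['tcp_pos'].round(1),s['wrist_force'].round(2),s['opening'])
E
```

```text
clock: 7.7
tcp_pos: [465.3, -22.9, -6.9]
orientation: [-0.0, 0.937, 0.348, -0.001]
wrist_force: [0.5, 0.8, 0.1]
opening: 0.652
clock: 8.2
tcp_pos: [465.7, -23.0, -21.5]
orientation: [-0.0, 0.937, 0.348, -0.0]
wrist_force: [-0.2, 0.4, 0.1]
opening: 0.654
[13.5 13.5 13.6 13.6 13.6 13.6 13.6 13.7 13.7 13.7 13.8 13.8]
[13.5 13.6 13.6 13.6 13.6 13.6 13.7 13.8 13.8 14.  16.4 17.1]
[465.9 -23.1 -21.3] [0.38 0.07 0.56] 0.6485989009807189
```

```bash
python3 -m creep '[[0.2,[0,0,0],0],[0.2,[0,0,0],0],[0.2,[0,0,0],0],[0.2,[0,0,0],0],[0.2,[0,0,0],0],[0.2,[0,0,0],0],[0.2,[0,0,0],0],[0.2,[0,0,0],0]]' 6
python3 -m creep '[[0.2,[0.6,0.08,0],0],[0.2,[0.6,0.08,0],0],[0.2,[0.6,0.08,0],0],[0.2,[0.6,0.08,0],0],[0.2,[0.6,0.08,0],0],[0.2,[0.6,0.08,0],0],[0.2,[0.6,0.08,0],0],[0.2,[0,0,0],0],[0.2,[0,0,0],0]]'
python3 - <<'E'
from h import *
c=snap('wrist','w4');cv2.imwrite('pics/w4c.png',c['img'][:300])
import st
print(st.yaw(sense()))
E
```

```text
clock: 8.92
tcp_pos: [466.0, -23.2, -21.2]
orientation: [0.0, 0.937, 0.348, -0.0]
wrist_force: [-0.1, -0.2, 1.3]
opening: 0.343
clock: 9.67
tcp_pos: [502.3, 1.1, -21.3]
orientation: [-0.0, 0.937, 0.348, 0.001]
wrist_force: [0.9, 0.6, -0.6]
opening: 0.343
0.7113078250555337
```

View pics/w4c.png

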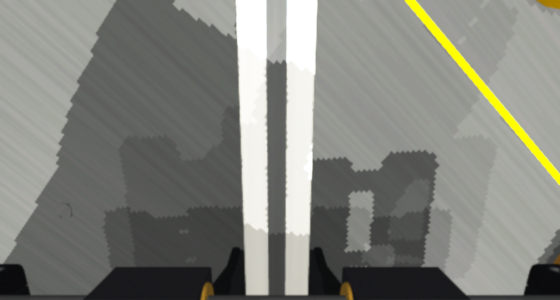

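Gripped at 0.343 (30 mm), and the strut moves along with the fingers. About 24 mm remains to the post.

```bash
python3 -m creep '[[0.2,[0.4,0,0],0],[0.2,[0.4,0,0],0],[0.2,[0.4,0,0],0],[0.2,[0.4,0,0],0],[0.2,[0.2,0,0],0],[0.2,[0,0,0],0],[0.2,[0,0,0],0]]'
python3 -m creep '[[0.2,[0.1,0,0],0],[0.2,[0.1,0,0],0],[0.2,[0.1,0,0],0],[0.2,[0,0,0],0]]'
python3 -m creep '[[0.2,[0.1,0,0],0],[0.2,[0.1,0,0],0],[0.2,[0,0,0],0]]'
python3 -m creep '[[0.2,[0.1,0,0],0],[0.2,[0,0,0],0]]'
```

```text
clock: 10.3
tcp_pos: [515.4, 12.3, -21.3]
orientation: [-0.0, 0.937, 0.348, 0.0]
wrist_force: [0.7, 0.3, -1.4]
opening: 0.343
clock: 10.63
tcp_pos: [517.4, 13.7, -21.3]
orientation: [0.0, 0.938, 0.348, 0.0]
wrist_force: [0.5, -0.6, -1.3]
opening: 0.343
clock: 10.88
tcp_pos: [519.0, 15.2, -21.3]
orientation: [-0.0, 0.938, 0.348, 0.0]
wrist_force: [0.9, -0.9, -0.7]
opening: 0.346
clock: 11.05
tcp_pos: [519.7, 15.9, -21.3]
orientation: [-0.0, 0.937, 0.348, 0.0]
wrist_force: [0.3, 0.0, -0.7]
opening: 0.343
```

```bash
for i in 1; do :; done; python3 -m creep '[[0.2,[0.1,0,0],0],[0.2,[0,0,0],0]]'
python3 -m creep '[[0.2,[0.1,0,0],0],[0.2,[0,0,0],0]]'
python3 -m creep '[[0.2,[0.1,0,0],0],[0.2,[0,0,0],0]]'; python3 - <<'E'
from h import *
c=snap('top','t5');print(proj(c,[642,121,60]))
i=cv2.resize(c['img'][130:215,205:345],None,fx=5,fy=5,interpolation=cv2.INTER_CUBIC);cv2.imwrite('pics/t5c.png',i)
E
```

```text
clock: 11.22
tcp_pos: [520.5, 16.5, -21.3]
orientation: [-0.0, 0.937, 0.348, 0.0]
wrist_force: [0.1, 0.4, -2.0]
opening: 0.342
clock: 11.38
tcp_pos: [520.9, 16.8, -21.3]
orientation: [0.0, 0.938, 0.348, -0.0]
wrist_force: [-1.2, -0.8, -0.5]
opening: 0.345
clock: 11.55
tcp_pos: [520.9, 16.8, -21.4]
orientation: [0.0, 0.938, 0.348, -0.001]
wrist_force: [-4.7, -2.3, 2.7]
opening: 0.345
(np.float64(227.63647731919875), np.float64(154.35620491955027))
```

View pics/t5c.png

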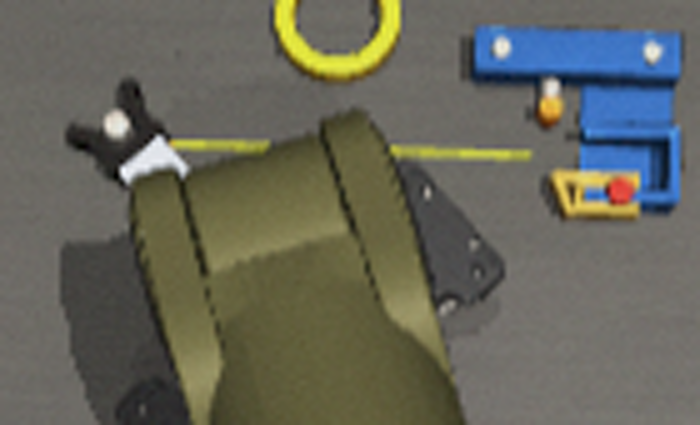

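The fork is seated on the post (post top at (116,123), between the prongs, slot bottom against it) and the push is about 5 N with a 0.82 rad slant. I'll hold it for a moment, then swing about the post with R = 160 mm.

```bash
python3 -m creep '[[0.2,[0,0,0],0],[0.2,[0,0,0],0],[0.2,[0,0,0],0]]'
python3 -m creep '[[0.2,[0.013,0.64,0],-0.04],[0.2,[0.013,0.64,0],-0.04],[0.2,[0.013,0.64,0],-0.04],[0.2,[0.013,0.64,0],-0.04],[0.2,[0,0,0],0]]'
cat > chk.py <<'E'
from st import *
s=sense();a=yaw(s);d=np.array([642,121])-s['tcp_pos'][:2];f=s['wrist_force'];c,n=np.cos(a),np.sin(a)
print('t',round(s['clock'],2),'R',round(np.hypot(*d),1),'bearing',round(np.arctan2(d[1],d[0]),4),'yaw',round(a,4),'F along',round(f[0]*c+f[1]*n,2),'F lat(tool y)',round(f[0]*n-f[1]*c,2),'Fz',round(f[2],2),'Tz',round(s['torque'][2],3),'op',round(s['opening'],3))
E
python3 chk.py
```

```text
clock: 11.85
tcp_pos: [520.9, 16.8, -21.4]
orientation: [0.0, 0.938, 0.348, -0.001]
wrist_force: [-4.3, -3.6, 2.9]
opening: 0.344
clock: 12.27
tcp_pos: [540.4, -1.7, -21.4]
orientation: [0.0, 0.907, 0.422, -0.0]
wrist_force: [-1.9, -3.1, 1.8]
opening: 0.343
t 12.27 R 159.3 bearing 0.8792 yaw 0.8708 F along -3.58 F lat(tool y) 0.53 Fz 1.77 Tz 0.15 op 0.343
```

```bash
python3 -m creep '[[0.2,[0.013,0.63,0],-0.04],[0.2,[0.013,0.63,0],-0.04],[0.2,[0.013,0.63,0],-0.04],[0.2,[0.013,0.63,0],-0.04],[0.2,[0.013,0.63,0],-0.04],[0.2,[0.013,0.63,0],-0.04],[0.2,[0,0,0],0]]';python3 chk.py
python3 -m creep '[[0.2,[0.013,0.63,0],-0.04],[0.2,[0.013,0.63,0],-0.04],[0.2,[0.013,0.63,0],-0.04],[0.2,[0.013,0.63,0],-0.04],[0.2,[0,0,0],0]]';python3 chk.py
```

```text
clock: 12.85
tcp_pos: [572.4, -21.9, -21.4]
orientation: [0.0, 0.85, 0.527, 0.0]
wrist_force: [-1.0, -2.0, -1.6]
opening: 0.341
t 12.85 R 159.0 bearing 1.1176 yaw 1.1097 F along -2.28 F lat(tool y) -0.04 Fz -1.65 Tz 0.14 op 0.341
clock: 13.27
tcp_pos: [595.9, -30.8, -21.5]
orientation: [0.0, 0.805, 0.593, 0.0]
wrist_force: [-1.8, -2.6, -2.1]
opening: 0.342
t 13.27 R 158.7 bearing 1.2759 yaw 1.2693 F along -3.05 F lat(tool y) -0.9 Fz -2.13 Tz 0.058 op 0.342
```

```bash
python3 -m creep '[[0.2,[0.013,0.63,0],-0.04],[0.2,[0.013,0.63,0],-0.04],[0.2,[0.01,0.48,0],-0.03],[0.2,[0,0,0],0],[0.2,[0,0,0],0]]';python3 chk.py
python3 -m creep '[[0.2,[0.001,0.16,0],-0.01],[0.2,[0.001,0.16,0],-0.01],[0.2,[0.001,0.16,0],-0.01],[0.2,[0,0,0],0],[0.2,[0,0,0],0]]';python3 chk.py
```

```text
clock: 13.68
tcp_pos: [611.6, -34.5, -21.5]
orientation: [0.0, 0.772, 0.636, -0.0]
wrist_force: [-0.1, -2.4, -1.6]
opening: 0.347
t 13.68 R 158.5 bearing 1.3776 yaw 1.3784 F along -2.35 F lat(tool y) 0.31 Fz -1.6 Tz 0.009 op 0.347
clock: 14.1
tcp_pos: [616.7, -35.3, -21.4]
orientation: [0.0, 0.761, 0.648, 0.0]
wrist_force: [-1.2, -2.1, -2.3]
opening: 0.345
t 14.1 R 158.4 bearing 1.4105 yaw 1.4111 F along -2.26 F lat(tool y) -0.85 Fz -2.31 Tz 0.176 op 0.345
```

```bash
python3 -m creep '[[0.2,[0.001,0.16,0],-0.01],[0.2,[0.001,0.16,0],-0.01],[0.2,[0,0,0],0]]';python3 chk.py
python3 -m creep '[[0.2,[0.001,0.16,0],-0.01],[0.2,[0.001,0.16,0],-0.01],[0.2,[0,0,0],0]]';python3 chk.py
python3 -m creep '[[0.2,[0.001,0.16,0],-0.01],[0.2,[0.001,0.16,0],-0.01],[0.2,[0,0,0],0]]';python3 chk.py
```

```text
clock: 14.35
tcp_pos: [620.2, -35.8, -21.3]
orientation: [0.0, 0.755, 0.656, 0.0]
wrist_force: [-1.0, -2.7, -3.0]
opening: 0.346
t 14.35 R 158.3 bearing 1.4326 yaw 1.4316 F along -2.85 F lat(tool y) -0.64 Fz -2.97 Tz 0.15 op 0.346
clock: 14.6
tcp_pos: [623.4, -36.2, -21.3]
orientation: [0.0, 0.748, 0.664, 0.0]
wrist_force: [-0.2, -2.1, -2.8]
opening: 0.346
t 14.6 R 158.3 bearing 1.4532 yaw 1.4515 F along -2.07 F lat(tool y) 0.02 Fz -2.83 Tz 0.136 op 0.346
clock: 14.85
tcp_pos: [626.6, -36.6, -21.2]
orientation: [0.0, 0.741, 0.671, 0.0]
wrist_force: [-0.7, -2.6, -2.7]
opening: 0.349
t 14.85 R 158.3 bearing 1.4734 yaw 1.4715 F along -2.67 F lat(tool y) -0.45 Fz -2.71 Tz 0.206 op 0.349
```

```bash
python3 -m creep '[[0.2,[0,0.1,0],-0.006],[0.2,[0,0.1,0],-0.006],[0.2,[0,0,0],0]]';python3 chk.py
python3 -m creep '[[0.2,[0,0.1,0],-0.006],[0.2,[0,0.1,0],-0.006],[0.2,[0,0,0],0]]';python3 chk.py
python3 -m creep '[[0.2,[0,0.1,0],-0.006],[0.2,[0,0,0],0]]';python3 chk.py
python3 -m creep '[[0.2,[0,0.1,0],-0.006],[0.2,[0,0,0],0]]';python3 chk.py
```

```text
clock: 15.1
tcp_pos: [628.3, -36.7, -21.3]
orientation: [0.0, 0.737, 0.676, 0.0]
wrist_force: [-1.1, -1.1, -1.8]
opening: 0.347
t 15.1 R 158.3 bearing 1.4844 yaw 1.4833 F along -1.24 F lat(tool y) -1.02 Fz -1.79 Tz 0.19 op 0.347
clock: 15.35
tcp_pos: [630.3, -36.9, -21.3]
orientation: [0.0, 0.733, 0.68, 0.0]
wrist_force: [-2.6, -1.5, -2.6]
opening: 0.344
t 15.35 R 158.3 bearing 1.4969 yaw 1.4954 F along -1.72 F lat(tool y) -2.46 Fz -2.58 Tz 0.181 op 0.344
clock: 15.52
tcp_pos: [631.3, -36.9, -21.3]
orientation: [0.0, 0.731, 0.682, 0.0]
wrist_force: [-1.1, -1.3, -1.7]
opening: 0.346
t 15.52 R 158.3 bearing 1.503 yaw 1.5013 F along -1.38 F lat(tool y) -1.04 Fz -1.7 Tz 0.232 op 0.346
clock: 15.68
tcp_pos: [632.3, -37.0, -21.3]
orientation: [0.0, 0.729, 0.684, 0.0]
wrist_force: [-2.0, -1.2, -3.3]
opening: 0.348
t 15.68 R 158.3 bearing 1.5095 yaw 1.5072 F along -1.3 F lat(tool y) -1.96 Fz -3.33 Tz 0.142 op 0.348
```

```bash
python3 -m creep '[[0.2,[0,0.08,0],-0.005],[0.2,[0,0,0],0]]';python3 chk.py
python3 -m creep '[[0.2,[0,0.08,0],-0.005],[0.2,[0,0,0],0]]';python3 chk.py
python3 -m creep '[[0.2,[0,0.08,0],-0.005],[0.2,[0,0,0],0]]';python3 chk.py; python3 - <<'E'
from h import *
c=snap('top','t6');d=load('t5')
for n,k in(('t5',d),('t6',c)):
    h=cv2.cvtColor(k['img'],cv2.COLOR_BGR2HSV)
    r=((h[...,0]<5)|(h[...,0]>174))&(h[...,1]>170)&(h[...,2]>120);r[:150]=0;r[190:]=0;r[:,:300]=0;r[:,360:]=0
    w=r*h[...,1].astype(float)
    v,u=np.nonzero(r);print(n,'red button',u.mean(),v.mean(),len(u))
cv2.imwrite('pics/t6c.png',cv2.resize(c['img'][130:215,205:345],None,fx=5,fy=5,interpolation=cv2.INTER_CUBIC))
E
```

```text
clock: 15.85
tcp_pos: [633.1, -37.0, -21.3]
orientation: [0.0, 0.728, 0.686, 0.0]
wrist_force: [-1.9, -1.8, -3.3]
opening: 0.338
t 15.85 R 158.3 bearing 1.5145 yaw 1.5121 F along -1.88 F lat(tool y) -1.75 Fz -3.28 Tz 0.14 op 0.338
clock: 16.02
tcp_pos: [633.9, -37.0, -21.2]
orientation: [0.0, 0.726, 0.688, 0.0]
wrist_force: [-2.0, -0.8, -2.6]
opening: 0.349
t 16.02 R 158.2 bearing 1.5197 yaw 1.5172 F along -0.86 F lat(tool y) -1.95 Fz -2.58 Tz 0.1 op 0.349
clock: 16.18
tcp_pos: [634.8, -37.1, -21.2]
orientation: [0.0, 0.724, 0.69, 0.0]
wrist_force: [-2.1, -1.8, -3.2]
opening: 0.345
t 16.18 R 158.3 bearing 1.525 yaw 1.5221 F along -1.86 F lat(tool y) -1.97 Fz -3.21 Tz 0.151 op 0.345
t5 red button 328.5 168.0 16
t6 red button nan nan 0<stdin>:7: RuntimeWarning: Mean of empty slice.
  ret = ret.dtype.type(ret / rcount)
```

```bash
python3 - <<'E'
from h import *
c=snap('wrist','w7');s=snap('side','s7')
i=cv2.resize(s['img'][155:250,180:320],None,fx=4,fy=4,interpolation=cv2.INTER_CUBIC)
w=np.vstack([cv2.resize(c['img'][:300],None,fx=.72,fy=.72,interpolation=cv2.INTER_AREA),np.zeros((4,403,3),np.uint8)])
o=np.zeros((600,560,3),np.uint8);o[:220,:403]=w;o[220:600]=i[:380];cv2.imwrite('pics/m7.png',o)
E
```

```text
(no output)
```

View pics/m7.png

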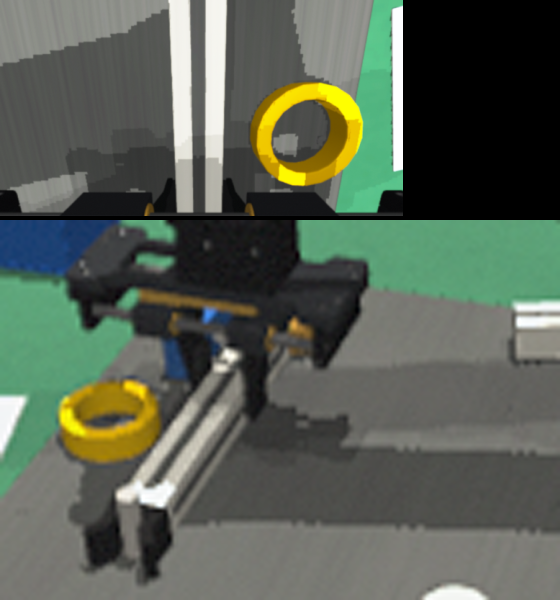

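The gripper hides the gate in both views; the strut is flat and in line and clear of the tape. From here I go by feel: about 2 N lateral so far, which is plausible for the ramp.

```bash
python3 -m creep '[[0.2,[0,0.08,0],-0.005],[0.2,[0,0,0],0]]';python3 chk.py
python3 -m creep '[[0.2,[0,0.08,0],-0.005],[0.2,[0,0,0],0]]';python3 chk.py
python3 -m creep '[[0.2,[0,0.08,0],-0.005],[0.2,[0,0,0],0]]';python3 chk.py
```

```text
clock: 16.5
tcp_pos: [635.5, -37.1, -21.2]
orientation: [0.0, 0.722, 0.691, 0.0]
wrist_force: [-2.0, -1.7, -2.8]
opening: 0.344
t 16.5 R 158.3 bearing 1.5298 yaw 1.5271 F along -1.82 F lat(tool y) -1.94 Fz -2.83 Tz 0.113 op 0.344
clock: 16.67
tcp_pos: [636.4, -37.1, -21.2]
orientation: [0.0, 0.721, 0.693, 0.0]
wrist_force: [-1.4, -0.3, -3.3]
opening: 0.346
t 16.67 R 158.2 bearing 1.5354 yaw 1.532 F along -0.31 F lat(tool y) -1.37 Fz -3.31 Tz 0.016 op 0.346
clock: 16.83
tcp_pos: [636.4, -37.1, -21.3]
orientation: [-0.0, 0.719, 0.695, -0.0]
wrist_force: [-3.7, -1.0, -0.9]
opening: 0.343
t 16.83 R 158.2 bearing 1.5356 yaw 1.5368 F along -1.14 F lat(tool y) -3.65 Fz -0.88 Tz -0.067 op 0.343
```

Something firm now: the TCP stopped advancing and force is rising, so this is the buffer. I continue in half-millimetre steps.

```bash
python3 -m creep '[[0.2,[0,0.05,0],0],[0.2,[0,0,0],0],[0.2,[0,0,0],0]]';python3 chk.py
python3 -m creep '[[0.2,[0,0.05,0],-0.003],[0.2,[0,0,0],0],[0.2,[0,0,0],0]]';python3 chk.py
```

```text
clock: 17.08
tcp_pos: [636.7, -37.2, -21.3]
orientation: [-0.001, 0.719, 0.695, -0.001]
wrist_force: [-4.7, -0.1, 0.7]
opening: 0.345
t 17.08 R 158.3 bearing 1.5372 yaw 1.5367 F along -0.26 F lat(tool y) -4.66 Fz 0.74 Tz -0.054 op 0.345
clock: 17.33
tcp_pos: [637.0, -37.1, -21.4]
orientation: [-0.001, 0.718, 0.696, -0.001]
wrist_force: [-5.5, -0.2, 0.9]
opening: 0.343
t 17.33 R 158.2 bearing 1.539 yaw 1.5396 F along -0.37 F lat(tool y) -5.47 Fz 0.89 Tz -0.099 op 0.343
```

```bash
python3 -m creep '[[0.2,[0,0.05,0],-0.003],[0.2,[0,0,0],0],[0.2,[0,0,0],0]]';python3 chk.py
python3 -m creep '[[0.2,[0,0.05,0],0],[0.2,[0,0,0],0],[0.2,[0,0,0],0]]';python3 chk.py
```

```text
clock: 17.58
tcp_pos: [637.2, -37.1, -21.5]
orientation: [-0.001, 0.717, 0.697, -0.001]
wrist_force: [-5.8, -0.1, 1.8]
opening: 0.342
t 17.58 R 158.1 bearing 1.5403 yaw 1.5427 F along -0.31 F lat(tool y) -5.79 Fz 1.82 Tz -0.103 op 0.342
clock: 17.83
tcp_pos: [637.2, -37.0, -21.5]
orientation: [-0.001, 0.717, 0.697, -0.001]
wrist_force: [-6.8, -0.1, 1.4]
opening: 0.344
t 17.83 R 158.1 bearing 1.5404 yaw 1.5429 F along -0.32 F lat(tool y) -6.8 Fz 1.38 Tz -0.08 op 0.344
```

```bash
python3 -m creep '[[0.2,[0,0.05,0],0],[0.2,[0,0,0],0],[0.2,[0,0,0],0]]';python3 chk.py
python3 -m creep '[[0.2,[0,0.05,0],-0.003],[0.2,[0,0,0],0],[0.2,[0,0,0],0]]';python3 chk.py
```

```text
clock: 18.08
tcp_pos: [637.2, -37.1, -21.6]
orientation: [-0.001, 0.717, 0.697, -0.002]
wrist_force: [-8.4, 0.4, 2.3]
opening: 0.344
t 18.08 R 158.1 bearing 1.5405 yaw 1.5429 F along 0.13 F lat(tool y) -8.43 Fz 2.29 Tz -0.063 op 0.344
clock: 18.33
tcp_pos: [637.3, -37.1, -21.6]
orientation: [-0.002, 0.716, 0.698, -0.002]
wrist_force: [-9.5, 0.1, 3.7]
opening: 0.344
t 18.33 R 158.1 bearing 1.5411 yaw 1.5459 F along -0.15 F lat(tool y) -9.54 Fz 3.69 Tz -0.114 op 0.344
```

```bash
python3 -m creep '[[0.2,[0,0.05,0],0],[0.2,[0,0,0],0],[0.2,[0,0,0],0]]';python3 chk.py
python3 -m creep '[[0.2,[0,0.05,0],-0.003],[0.2,[0,0,0],0],[0.2,[0,0,0],0]]';python3 chk.py
```

```text
clock: 18.58
tcp_pos: [637.5, -37.1, -21.6]
orientation: [-0.002, 0.716, 0.698, -0.002]
wrist_force: [-10.2, -0.6, 3.4]
opening: 0.347
t 18.58 R 158.2 bearing 1.5424 yaw 1.546 F along -0.83 F lat(tool y) -10.23 Fz 3.35 Tz -0.011 op 0.347
clock: 18.83
tcp_pos: [637.5, -37.1, -21.7]
orientation: [-0.002, 0.715, 0.699, -0.003]
wrist_force: [-10.8, -0.4, 4.8]
opening: 0.344
t 18.83 R 158.1 bearing 1.5424 yaw 1.549 F along -0.62 F lat(tool y) -10.8 Fz 4.85 Tz -0.107 op 0.344
```

Forces fit the buffer model: about 1.6 mm in at 10.8 N. The bolt snaps by 2.5 mm at the latest, about 14.5 N at this finger position, so I'll creep to there and watch for a drop.

```bash
python3 -m creep '[[0.2,[0,0.05,0],0],[0.2,[0,0,0],0],[0.2,[0,0,0],0]]';python3 chk.py
python3 -m creep '[[0.2,[0,0.05,0],0],[0.2,[0,0,0],0],[0.2,[0,0,0],0]]';python3 chk.py
```

```text
clock: 19.08
tcp_pos: [637.6, -37.1, -21.7]
orientation: [-0.002, 0.715, 0.699, -0.003]
wrist_force: [-12.1, -0.4, 6.1]
opening: 0.343
t 19.08 R 158.2 bearing 1.5432 yaw 1.5489 F along -0.69 F lat(tool y) -12.08 Fz 6.09 Tz -0.014 op 0.343
clock: 19.33
tcp_pos: [638.1, -37.1, -21.7]
orientation: [-0.002, 0.715, 0.699, -0.003]
wrist_force: [-12.4, -0.1, 5.4]
opening: 0.362
t 19.33 R 158.2 bearing 1.5463 yaw 1.5489 F along -0.4 F lat(tool y) -12.4 Fz 5.43 Tz -0.056 op 0.362
```

```bash
python3 -m creep '[[0.2,[0,0.05,0],0],[0.2,[0,0,0],0],[0.2,[0,0,0],0]]';python3 chk.py
python3 -m creep '[[0.2,[0,0.05,0],0],[0.2,[0,0,0],0],[0.2,[0,0,0],0]]';python3 chk.py
```

```text
clock: 19.58
tcp_pos: [638.6, -37.1, -21.7]
orientation: [-0.002, 0.715, 0.699, -0.003]
wrist_force: [-12.5, -0.0, 5.8]
opening: 0.371
t 19.58 R 158.1 bearing 1.5492 yaw 1.549 F along -0.31 F lat(tool y) -12.45 Fz 5.81 Tz -0.089 op 0.371
clock: 19.83
tcp_pos: [639.1, -37.1, -21.7]
orientation: [-0.002, 0.715, 0.699, -0.003]
wrist_force: [-12.5, 0.2, 6.2]
opening: 0.376
t 19.83 R 158.2 bearing 1.5525 yaw 1.549 F along -0.03 F lat(tool y) -12.51 Fz 6.18 Tz -0.054 op 0.376
```

The jaws are yielding (opening 0.345→0.376): the 6 N grip caps the push at 12.5 N, below the worst-case latch force. That makes the grip a useful limiter. I'll back off 1 mm and raise it to 8 N, for a cap of about 16 N and a buffer travel under 3 mm.

```bash
python3 -m creep '[[0.2,[0,-0.1,0],0],[0.2,[0,0,0],0],[0.2,[0,0,0],0]]' 6;python3 chk.py
python3 -m creep '[[0.2,[0,0,0],0],[0.2,[0,0,0],0],[0.2,[0,0,0],0]]' 8;python3 chk.py
python3 -m creep '[[0.2,[0,0.05,0],0],[0.2,[0,0,0],0],[0.2,[0,0,0],0]]';python3 chk.py
```

```text
clock: 20.08
tcp_pos: [638.1, -37.1, -21.6]
orientation: [-0.002, 0.715, 0.699, -0.003]
wrist_force: [-12.4, -0.7, 5.6]
opening: 0.354
t 20.08 R 158.2 bearing 1.546 yaw 1.549 F along -0.94 F lat(tool y) -12.41 Fz 5.57 Tz 0.013 op 0.354
clock: 20.33
tcp_pos: [637.9, -37.1, -21.7]
orientation: [-0.003, 0.715, 0.699, -0.003]
wrist_force: [-12.5, 0.7, 6.1]
opening: 0.344
t 20.33 R 158.2 bearing 1.545 yaw 1.549 F along 0.41 F lat(tool y) -12.55 Fz 6.07 Tz -0.046 op 0.344
clock: 20.58
tcp_pos: [637.9, -37.1, -21.7]
orientation: [-0.003, 0.715, 0.699, -0.004]
wrist_force: [-13.4, -0.8, 7.5]
opening: 0.35
t 20.58 R 158.2 bearing 1.5449 yaw 1.5491 F along -1.12 F lat(tool y) -13.36 Fz 7.55 Tz -0.113 op 0.35
```

```bash
python3 -m creep '[[0.2,[0,0.05,0],0],[0.2,[0,0,0],0],[0.2,[0,0,0],0]]';python3 chk.py
python3 -m creep '[[0.2,[0,0.05,0],0],[0.2,[0,0,0],0],[0.2,[0,0,0],0]]';python3 chk.py
```

```text
clock: 20.83
tcp_pos: [637.8, -37.2, -21.7]
orientation: [-0.003, 0.715, 0.699, -0.004]
wrist_force: [-15.2, -0.7, 8.1]
opening: 0.347
t 20.83 R 158.2 bearing 1.5446 yaw 1.5491 F along -1.06 F lat(tool y) -15.15 Fz 8.12 Tz -0.067 op 0.347
clock: 21.08
tcp_pos: [638.0, -37.2, -21.7]
orientation: [-0.003, 0.715, 0.699, -0.004]
wrist_force: [-16.5, -0.7, 9.0]
opening: 0.352
t 21.08 R 158.2 bearing 1.5452 yaw 1.5491 F along -1.02 F lat(tool y) -16.48 Fz 9.0 Tz -0.018 op 0.352
```

About 16.5 N, which should be past any snap point. Now I ease back while gripped: a latched strut resists being pulled back, an unlatched one follows.

```bash
python3 -m creep '[[0.2,[0,-0.1,0],0],[0.2,[0,-0.1,0],0],[0.2,[0,-0.1,0],0],[0.2,[0,0,0],0],[0.2,[0,0,0],0]]';python3 chk.py
python3 -m creep '[[0.2,[0,-0.1,0],0],[0.2,[0,-0.1,0],0],[0.2,[0,0,0],0],[0.2,[0,0,0],0]]';python3 chk.py
python3 -m creep '[[0.2,[0,-0.1,0],0],[0.2,[0,0,0],0],[0.2,[0,0,0],0]]';python3 chk.py
```

```text
clock: 21.5
tcp_pos: [637.7, -37.1, -21.6]
orientation: [-0.002, 0.715, 0.699, -0.002]
wrist_force: [-9.7, 0.4, 4.1]
opening: 0.351
t 21.5 R 158.2 bearing 1.5436 yaw 1.5487 F along 0.23 F lat(tool y) -9.74 Fz 4.14 Tz -0.123 op 0.351
clock: 21.83
tcp_pos: [637.6, -37.0, -21.6]
orientation: [-0.001, 0.715, 0.699, -0.0]
wrist_force: [-6.3, 0.7, -1.3]
opening: 0.346
t 21.83 R 158.1 bearing 1.543 yaw 1.5489 F along 0.59 F lat(tool y) -6.27 Fz -1.27 Tz -0.148 op 0.346
clock: 22.08
tcp_pos: [637.6, -37.0, -21.5]
orientation: [-0.0, 0.715, 0.699, 0.0]
wrist_force: [-1.5, 0.9, -3.5]
opening: 0.345
t 22.08 R 158.1 bearing 1.5431 yaw 1.5489 F along 0.83 F lat(tool y) -1.53 Fz -3.48 Tz -0.152 op 0.345
```

Latched: the force fell from 16.5 to 1.5 N while the TCP stayed 1.2 mm past first buffer contact. I'll nudge the fork home, release and lift.

```bash
python3 -m creep '[[0.2,[0.1,-0.03,0],0],[0.2,[0.05,0,0],0],[0.2,[0,0,0],0]]';python3 chk.py
python3 -m creep '[[0.55,[0,0,0],0],[0.55,[0,0,0],0],[0.55,[0,0,0],0],[0.55,[0,0,0],0],[0.55,[0,0,0],0],[0.55,[0,0,0],0]]';python3 chk.py
```

```text
clock: 22.33
tcp_pos: [637.6, -37.0, -21.5]
orientation: [0.001, 0.715, 0.699, -0.0]
wrist_force: [-0.0, -2.1, -6.6]
opening: 0.344
t 22.33 R 158.1 bearing 1.5431 yaw 1.5482 F along -2.06 F lat(tool y) -0.0 Fz -6.64 Tz -0.002 op 0.344
clock: 22.83
tcp_pos: [637.6, -35.6, -20.9]
orientation: [0.0, 0.715, 0.699, 0.0]
wrist_force: [0.4, 0.2, 0.3]
opening: 0.545
t 22.83 R 156.7 bearing 1.5424 yaw 1.5491 F along 0.17 F lat(tool y) 0.36 Fz 0.32 Tz 0.018 op 0.545
```

```bash
python3 -m creep '[[0.55,[0,0,-1],0],[0.55,[0,0,-2],0],[0.55,[0,0,-3],0],[0.55,[0,0,-4],0],[0.55,[0,0,-4],0],[0.55,[-3,0,-2],0],[0.55,[-4,0,0],0],[0.55,[-4,0,0],0],[0.55,[-4,0,0],0],[0.55,[0,0,0],0]]'
python3 -m creep '[[0.55,[0,-4,0],0],[0.55,[0,-4,0],0],[0.55,[0,-4,0],0],[0.55,[0,-4,0],0],[0.55,[0,-2,0],0],[0.55,[0,0,0],0]]';python3 chk.py
python3 - <<'E'
from h import *
c=snap('top','t9');i=cv2.resize(c['img'][130:190,212:352],None,fx=5.7,fy=5.7,interpolation=cv2.INTER_CUBIC);i=i[:,:798]
d=load('t5');j=cv2.resize(d['img'][140:185,295:350],None,fx=5,fy=5,interpolation=cv2.INTER_CUBIC)
o=np.zeros((i.shape[0]+j.shape[0],798,3),np.uint8);o[:i.shape[0]]=i;o[i.shape[0]:,:j.shape[1]]=j
k=cv2.resize(c['img'][140:185,295:350],None,fx=5,fy=5,interpolation=cv2.INTER_CUBIC);o[i.shape[0]:,300:300+k.shape[1]]=k
cv2.imwrite('pics/f9.png',o);print(o.shape)
for n,k in(('t5',d),('t9',c)):
    h=cv2.cvtColor(k['img'],cv2.COLOR_BGR2HSV)
    r=((h[...,0]<5)|(h[...,0]>174))&(h[...,1]>170)&(h[...,2]>120);r[:150]=0;r[190:]=0;r[:,:300]=0;r[:,360:]=0
    v,u=np.nonzero(r);print(n,'red',u.mean() if len(u) else None,v.mean() if len(u) else None)
E
```

```text
clock: 23.67
tcp_pos: [632.3, -199.3, 138.9]
orientation: [0.002, 0.72, 0.694, -0.003]
wrist_force: [-0.5, -2.9, -0.8]
opening: 0.554
clock: 24.17
tcp_pos: [449.5, -182.7, 138.8]
orientation: [0.0, 0.716, 0.698, -0.003]
wrist_force: [1.0, 0.0, 0.8]
opening: 0.553
t 24.17 R 359.5 bearing 1.0058 yaw 1.5457 F along 0.03 F lat(tool y) 1.0 Fz 0.79 Tz 0.044 op 0.553
(567, 798, 3)
t5 red 328.5 168.0
t9 red 328.5 168.0
```

View pics/f9.png

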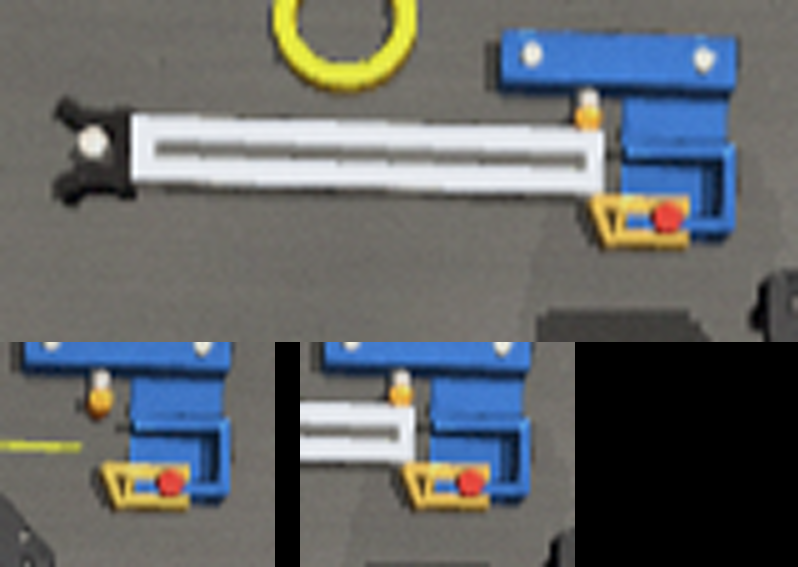

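The last picture shows the strut in line, with the post (92,142) at the slot bottom. The bolt is behind the strut's end (600,205) with its button at the same pixel as before the swing (328.5,168), and the far side is against the buffer (588,115). The gripper is clear, so I'm handing in.

```bash
python3 -c "
from h import *
print(sense()['clock']);print(hand_in())"
```

```text
24.2167
the job is handed in; nothing more can be done
None
```

The strut is in the jig, trapped between bolt and buffer, and the job is handed in at 24.2 s. No verdict is reported.

**What I did**
- I gripped the strut 160 mm from the post at 6 N and slid the fork home at 0.82 rad slant. The push was about 5 N, held for over 0.3 s.
- I then swung the strut about the post and felt the bolt's ramp at about 2 N, then the buffer.
- I pressed up to 16.5 N at the finger, which I estimate drove the buffer in by about 2.5–3 mm.

**Last checks**
- **Latched:** easing back, the force fell from 16.5 N to 1.5 N while the tool stayed about 1.2 mm past first buffer contact.
- **Bolt:** in the final top view it lies behind the strut, with its red button at the same pixel as before the swing, so it is out.
- **Fork and strut:** the fork sits on the post and the strut is in line.
- **Clearances:** the gripper is clear of the strut. The tape looked undisturbed; I did not check the other bystanders after the release.

**What went wrong or disagreed**
- **Height reading:** the reported tool height was about 38 mm lower than the real fingertips. My first grasp therefore closed above the strut without moving it; I measured the tips with the wrist camera and corrected.
- **Grip too weak at first:** at 6 N the jaws gave way at 12.5 N, so I raised the grip to 8 N to finish the latch.
- **Snap not seen:** I did not feel or see the snap itself, because the gripper hid the gate. The buffer travel is worked out from force and position, not measured.

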